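Three chew discs for the parrot

TASK

Get the parrot's chew discs ready: nest the loose steel cup down inside the holder bowl on the dispenser's pulled-out tray, push the tray fully home so that the cup stands under the drop shaft, then pump the dispenser's sprung lever through exactly three full strokes, all the way down and all the way up each time, so that three discs lie in the cup and the other two stay in the dispenser. Leave the cup nested, the tray home and the lever up, and do not disturb the other things on the rack.

Things in the scene. Friction and masses are not known exactly. Their poses are not given: they have to be found in the camera images.
- dispenser: green plastic disc dispenser fixed to the rack. Origin: on the rack surface under the centre of its drop shaft; +x to its back, +y to the lever's side, z up. In mm: base plate x -180 to 130, y +-65, side rails 10 high; column x 78 to 138, y +-52, 216 high; lever mast x 40 to 60, y 28 to 50, top z 166. Under the head it is open in front and on both sides.
- shaft_mouth (a point): centre of the lower mouth of the drop shaft (52 x 46 mm), 102 mm above the rack. The head around it: dispenser x -30 to +100, y +-28, z 102 to 127 mm. Axes as the dispenser's.
- magazine_top (a point): centre of the open top of the upright clear magazine tube, 52 mm across, dispenser x +50, z 127 to 211 mm. Five discs are stacked in and under it; each full lever stroke pushes the lowest forward into the drop shaft, and as the lever comes up the next falls into place.
- lever (a joint): sprung pump lever, rad: 0 = up at rest, 0.8 = fully down at its stop; a spring brings it back up. At the pad it takes 4 N at the top, about 10 N at the bottom. Hinge along the dispenser's x, at y +42, z 150 mm.
- lever_pad (a point): centre of the top face of the lever's flat pad (56 mm along dispenser x, 64 along the lever, 12 thick), 150 mm from the hinge. In the dispenser's frame: x -5, y 178, z 214 mm with the lever up (outer end 0.4 rad higher); y 182, z 97 mm when down (outer end 0.4 rad lower); 14 mm farther out halfway. Press it down from above.
- tray (a joint): sliding aluminium tray in the dispenser's foot, m: 0 = pulled out, 0.085 = fully home at its stop, the holder bowl under the drop shaft. Slides along the dispenser's +x with about 2 N of friction and stays where it is left; may start up to 10 mm in.
- holder_floor (a point): centre of the inner floor of the round steel holder bowl that is fixed on the tray. Bowl: inner floor 75 mm across, rim 104 mm across outside (96 inside), rim 35 mm above this point, wall 4 mm. Axes as the dispenser's.
- tray_lip (a point): middle of the upper edge of the front face of the tray's upright front lip (80 mm wide along y, 6 mm thick, top 52 mm above the rack), 92 mm in front of the bowl's centre; push it along the dispenser's +x.
- cup: loose steel measuring cup, 80 mm high, 68 mm across at the base, 92 mm at the rim, wall 3 mm, 140 g, with one straight handle that points along its -x: a bar 14 mm thick (along y), from z 58 to 74 mm, reaching from the wall to 100 mm from the axis; grip it from above about 75 mm from the axis. Origin: centre of the underside.
- disc1_center (a point): centre of maple chew disc 1, 40 mm across, 15 mm thick, 13 g; number 1 from the bottom of the magazine's stack of five alike
- disc2_center (a point): centre of maple chew disc 2, 40 mm across, 15 mm thick, 13 g; number 2 from the bottom of the magazine's stack of five alike
- disc3_center (a point): centre of maple chew disc 3, 40 mm across, 15 mm thick, 13 g; number 3 from the bottom of the magazine's stack of five alike
- disc4_center (a point): centre of maple chew disc 4, 40 mm across, 15 mm thick, 13 g; number 4 from the bottom of the magazine's stack of five alike
- disc5_center (a point): centre of maple chew disc 5, 40 mm across, 15 mm thick, 13 g; number 5 from the bottom of the magazine's stack of five alike
- perch_tile: white ceramic perch tile, 110 x 110 x 14 mm, lying flat; bystander. Origin: centre of the underside.
- cube_a: plain maple cube, 60 mm; bystander. Origin: centre of the underside.
- cube_b: plain maple cube, 60 mm; bystander. Origin: centre of the underside.
- chew_ring: pink silicone chew ring, 90 mm across, 18 mm high, lying flat; bystander. Origin: centre of the underside.
- acrylic_tube: loose clear acrylic tube standing upright, 64 mm across, 140 mm high; bystander. Origin: centre of the underside.
- jar: amber glass jar with a steel lid, 72 mm across, 110 mm high; bystander. Origin: centre of the underside.
There are look-alikes about, which are no part of the job. What is shaped like the cup but purple is not meant.

How it is judged:
On the way, in this order (a step that is already met when the one before it is completed fails the run):
1. the steel cup sits down inside the holder bowl (horizontal distance between cup and holder_floor below 0.006 m and z of cup in the frame of holder_floor below 0.005 m and angle between cup's own z axis and vertical below 0.1 rad), for 0.3 s.
2. the tray is pushed fully home with the cup still nested (all of step 1 and value of joint tray above 0.077 m), for 0.2 s.
3. first stroke: the lever is pressed to the bottom (value of joint lever above 0.72 rad), for 0.02 s.
4. first stroke: the lever is all the way up again and disc 1 lies in the cup (value of joint lever below 0.08 rad and horizontal distance between disc1_center and cup below 0.042 m and z of disc1_center in the frame of cup between 0 and 0.08 m), for 0.1 s.
5. second stroke: the lever is pressed to the bottom (value of joint lever above 0.72 rad), for 0.02 s.
6. second stroke: the lever is all the way up again and disc 2 lies in the cup (value of joint lever below 0.08 rad and horizontal distance between disc2_center and cup below 0.042 m and z of disc2_center in the frame of cup between 0 and 0.08 m), for 0.1 s.
7. third stroke: the lever is pressed to the bottom (value of joint lever above 0.72 rad), for 0.02 s.
8. third stroke: the lever is all the way up again and disc 3 lies in the cup (value of joint lever below 0.08 rad and horizontal distance between disc3_center and cup below 0.042 m and z of disc3_center in the frame of cup between 0 and 0.08 m), for 0.1 s.
At the end, for the whole second after the job is handed in: Cup nested in the bowl (6 mm centred, 5 mm from its floor, level to 0.1 rad), tray within 8 mm of home, discs 1-3 at rest in the cup, discs 4-5 still in the dispenser, lever up (below 0.08 rad); each stroke passed 0.72 rad and came back below 0.08 (all of step 2 and all of step 8 and horizontal distance between each of disc1_center, disc2_center and cup below 0.042 m and z of disc1_center in the frame of cup between 0 and 0.08 m and z of disc2_center in the frame of cup between 0 and 0.08 m and x of disc4_center in the frame of dispenser between 0.035 and 0.065 m and z of each of disc4_center, disc5_center in the frame of dispenser above 0.105 m and x of disc5_center in the frame of dispenser between 0.035 and 0.065 m and linear speed of each of cup, disc1, disc2, disc3 below 0.03 m/s); the robot touches nothing.
It fails at once if a bystander is moved by more than 40 mm (distance of any of perch_tile, cube_a, cube_b, chew_ring, acrylic_tube, jar from where it was at the start of the episode above 0.04 m).
It also fails if it takes over 69 s, if anything falls off the work surface, if the arm or the gripper's body presses on something with over 40 N, if the wrist force passes 120 N, or if a joint passes its speed limit or range.

ROBOT

A 6-joint arm with a two-finger parallel gripper is mounted at the origin on the work surface. World frame = base frame: x ahead of the robot, y to its left, z up, the work surface at z = 0. Lengths are in m, angles in rad, forces in N, time in s.
With the tool pointing down it reaches from about 0.25 to 0.725 m from the base axis. Payload 9.7 kg.
Tool frame: the origin (TCP) lies midway between the tips of the shut fingers; the grasp point (between the pads) lies ctrl.grip_point_offset behind it (ctrl.grip_point_offset is the distance from the TCP to the grasp point, in m); z points along the fingers, y is the line along which they close (so a half turn about z gives the same grasp; the last joint's range is limited). The gripper opens to 85 mm and grips with 20 to 120 N. Pads are 22 mm wide; open, the fingers measure 114 mm over their backs; the gripper's body (76 mm by 85 mm) begins 54 mm behind the grasp point. The pads swing forward as they close: fully open they stand 13 mm farther back than shut.
Start: joints at [1.115, 0.087, 0.176, 1.66, 0, 1.571], TCP at [0.242, 0.494, 0.231] pointing down, gripper open.
Joint ranges: [-3.13, 3.13], [-0.85, 1.81], [-1.15, 1.24], [-2.2, 2.28], [-1.44, 1.52], [-3.14, 3.14]. Speed limits (rad/s): [2.22, 2.22, 2.57, 3.14, 3.14, 3.14].

INTERFACE

Orientations are given as a unit quaternion [w, x, y, z].
In Python, from rig import ctrl gives the robot as it stands.
- The arm moves only by the tool step_arm, never from a script. Its argument "commands" is a list of rows, each a list of 7 numbers: the shift along the tool's x, y, z in cm, then the turn, a rotation vector about the tool's x, y, z in rad, then the finger opening in cm, from 0 to 8.54. A call has 1 to 20 rows; each row is the pose to reach, as a shift and turn from the pose commanded when the call began, along the tool's axes at that moment; what a row does not reach only later rows make up. A row lasts 1/10 s, in which the tool goes at most 50 mm and 8.59 degrees, less where a joint would pass 70% of its speed; a pose out of reach is approached as far as the arm can. A call with a gripper value outside its range is refused whole. The fingers move at their own pace and stop on an object; "force" is the grip in N (left out, the last holds). Time passes only in rows, so rows that repeat a pose let the fingers close. It gives the time, the measured TCP pose, the force, the opening and the grip force at its end, in the units of the state.
- ctrl.read_state(): the state, without advancing time (a new reading comes with each control period).
- ctrl.grab_frame(name): name is "scene" or "top" or "wrist"; returns a dict with "image" (480x640x3 uint8, blue, green, red), "K" (3x3 intrinsics, pixels), "rvec" (rotation vector, rad) and "tvec" (3), from world to camera coordinates, as OpenCV has them. Camera axes: x right, y down, z forward; pixel columns grow to the right and rows downward; lengths in m; the calibration is good to about 2 mm. A picture is of the moment at which its call begins. There is no depth.
- ctrl.job_done(): hands the job in; it is judged then, once.
The state is a dict: "time": time; "joint_pos": joint angles; "qd": joint speeds; "joint_torque": joint torques, N m; "eef_pos": TCP position; "orientation": TCP orientation; "ft_force": force on the tool from outside, world axes, zero at the start; "ft_torque": the same for the moment, N m; "opening": opening from 0.0 (shut) to 1.0 (fully open); "finger_force": force on a finger pad.
Only numpy, scipy, OpenCV 4.12 (cv2) and the standard library are available. Lean on these libraries where they do the work, as an engineer would, in place of code of your own. Each camera call takes 0.05 s, during which the arm holds its last target. There are 200 camera calls.

## Working session

There is one attempt and no reset: what is moved stays moved. The work goes in short steps, Python scripts to look and compute and a tool call to move; the robot and the scene stay as the last step left them, time stands still between calls to the robot, and variables do not carry over. Pictures are saved under pics/ and viewed, at most 10 in all, crops included, and the job is handed in when it is done.

Besides the shell and the picture viewer there is one more tool, called after "Request:" in YAML: its name, and indented under it one key for each argument. step_arm: Moves the arm, as the interface text tells. Its arguments: {"type":"object","properties":{"commands":{"type":"array","items":{"type":"array","items":{"type":"number"}}},"force":{"type":"number"}},"required":["commands"]}

```bash
mkdir -p pics; ls; python3 - <<'E'
from rig import ctrl
import cv2,pickle
for n in("scene","top"):
    f=ctrl.grab_frame(n);cv2.imwrite(f"pics/{n}0.png",f["image"]);pickle.dump(f,open(f"{n}0.pkl","wb"))
    R=cv2.Rodrigues(f["rvec"])[0];print(n,-R.T@f["tvec"].ravel(),f["K"].ravel())
s=ctrl.read_state();print({k:s[k] for k in("time","eef_pos","orientation","opening","ft_force")},ctrl.grip_point_offset)
E
```

```text
pics
scene [1.33573149 0.10216412 1.03497141] [457.68854087   0.         318.68495088   0.         457.68854087
 240.12488206   0.           0.           1.        ]
top [0.43994034 0.0338756  1.40533891] [570.95502134   0.         318.21062097   0.         570.95502134
 238.42211132   0.           0.           1.        ]
{'time': 0.1, 'eef_pos': array([0.24199044, 0.49366425, 0.23066765]), 'orientation': array([-1.37812837e-04,  2.25906362e-01,  9.74148837e-01, -5.84047964e-04]), 'opening': 1.0013397011370528, 'ft_force': array([-0.21543233,  0.24311768,  0.62440539])} 0.0187
```

View pics/scene0.png

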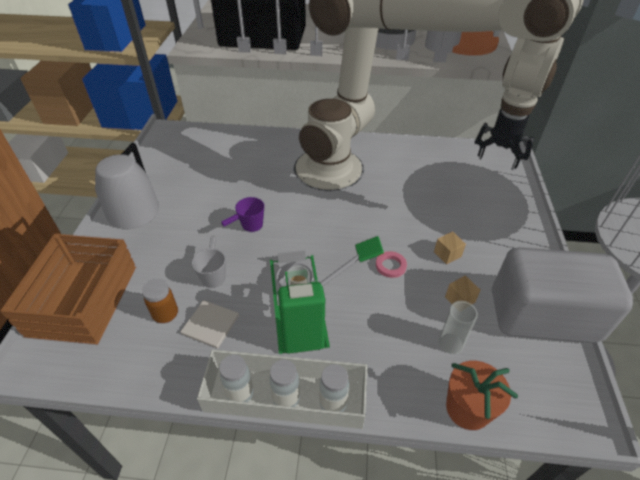

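View pics/top0.png

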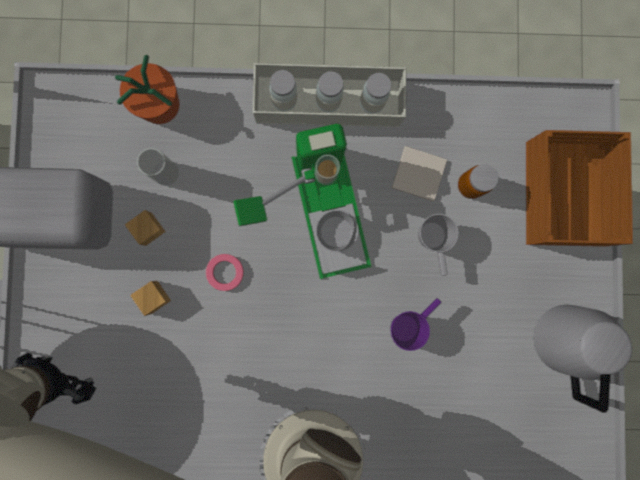

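The scene and top views show the dispenser (green, top view around (325,200)), its tray pulled toward the robot, the steel cup at about (438,233) with its handle pointing down to (444,272), and the purple decoy at (410,330). I'll enlarge the top view.

```bash
python3 - <<'E'
import cv2
i=cv2.imread("pics/top0.png")[115:285,225:475]
i=cv2.resize(i,None,fx=3.2,fy=3.2,interpolation=cv2.INTER_CUBIC);i=cv2.convertScaleAbs(i,alpha=1.4)
for k in range(0,250,25):cv2.putText(i,str(225+k),(int(k*3.2),10),0,.35,(0,0,255),1);cv2.line(i,(int(k*3.2),12),(int(k*3.2),20),(0,0,255),1)
for k in range(10,170,25):cv2.putText(i,str(115+k),(0,int(k*3.2)),0,.35,(0,0,255),1);cv2.line(i,(24,int(k*3.2)),(34,int(k*3.2)),(0,0,255),1)
cv2.imwrite("pics/crop1.png",i)
E
```

```text
(no output)
```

View pics/crop1.png

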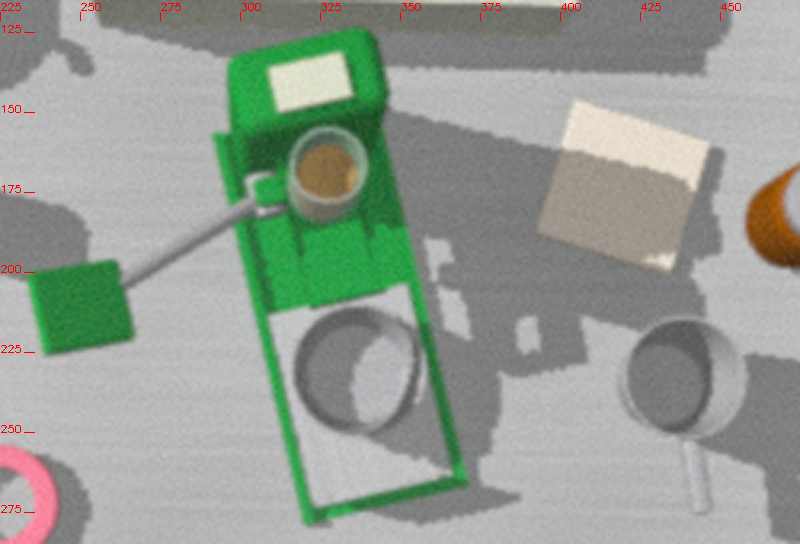

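The enlarged crop shows the bowl rim centred at about (337,231) in full-image pixels, the cup rim centre at (438,233.5), the handle tip at (444,275) and the base front corners at (320,278) and (371,266).

```bash
cat > h.py <<'E'
import numpy as np,cv2
def ray(f,uv,z):
    R=cv2.Rodrigues(np.array(f["rvec"]))[0];t=np.array(f["tvec"]).ravel()
    d=R.T@np.linalg.inv(f["K"])@np.r_[uv,1];c=-R.T@t
    return (c+d*(z-c[2])/d[2])
def proj(f,P):
    return cv2.projectPoints(np.array(P,float).reshape(-1,3),np.array(f["rvec"]),np.array(f["tvec"]),f["K"],None)[0].reshape(-1,2)
E
python3 - <<'E'
import pickle,numpy as np
from h import *
from scipy.optimize import least_squares
f=pickle.load(open("top0.pkl","rb"))
C=lambda u,v:np.array([225+u/3.2,115+v/3.2])
# dispenser pts
D=[((-180,65,10),(303,523)),((-180,-65,10),(468,482)),((138,52,216),(230,52)),((138,-52,216),(370,28)),((78,52,216),(240,133)),((78,-52,216),(387,103)),((50,0,211),(328,162))]
# pad corners: up
P=np.array([d[0] for d in D])/1000.;U=np.array([C(*d[1]) for d in D])
def W(p,P):
    c,s=np.cos(p[2]),np.sin(p[2]);P=np.atleast_2d(P);return np.c_[p[0]+c*P[:,0]-s*P[:,1],p[1]+s*P[:,0]+c*P[:,1],P[:,2]]
r=least_squares(lambda p:(proj(f,W(p,P))-U).ravel(),[.55,0,.2])
p=r.x;print("disp",p,"\n",r.fun.reshape(-1,2).round(1))
for z in (.04,.045,.05):
    b=ray(f,C(359,370),z);d=b[:2]-p[:2];c,s=np.cos(p[2]),np.sin(p[2]);print("bowl",b,"in disp",c*d[0]+s*d[1],-s*d[0]+c*d[1])
pad=ray(f,C(82,307),.214);print("pad",pad,"pred",W(p,[-.005,.178,.214]))
cu=ray(f,C(682,379),.08);t=ray(f,C(700,512),.074);h=ray(f,C(690,445),.074);print("cup rim",cu,"floor c",ray(f,C(671,377),.003),"tip",t,"yaw of handle",np.arctan2(*(t-cu)[1::-1]),np.arctan2(*(t-h)[1::-1]),np.linalg.norm((t-cu)[:2]))
E
```

```text
disp [ 0.62414775 -0.02540736  0.25120448] 
 [[-0.3  0.4]
 [-0.2  1. ]
 [-3.  -0.3]
 [ 1.1 -3.5]
 [ 0.3  1.8]
 [ 2.3  0.3]
 [-0.2  0.5]]
bowl [ 0.55005885 -0.04666424  0.04      ] in disp -0.07704736346455346 -0.0021733676937841055
bowl [ 0.54965558 -0.04636929  0.045     ] in disp -0.07736465626977661 -0.0017874406589371075
bowl [ 0.54925232 -0.04607435  0.05      ] in disp -0.07768194907499974 -0.0014015136240900956
pad [0.57313473 0.14561897 0.214     ] pred [[0.57505907 0.14576303 0.214     ]]
cup rim [ 0.54569572 -0.28105461  0.08      ] floor c [ 0.55319605 -0.29077314  0.003     ] tip [ 0.44886977 -0.29642593  0.074     ] yaw of handle -2.9841543868781506 -2.985440066903728 0.09803847566633432
```

```bash
cat >> h.py <<'E'
from scipy.spatial.transform import Rotation as Ro
def rot(h): # tool down, tool y at world heading h
    y=np.array([np.cos(h),np.sin(h),0]);z=np.array([0,0,-1.]);return np.c_[np.cross(y,z),y,z]
def move(s,tcp,h):
    q=s["orientation"];R=Ro.from_quat([q[1],q[2],q[3],q[0]])
    sh=R.inv().apply(np.array(tcp)-s["eef_pos"])*100
    tu=(R.inv()*Ro.from_matrix(rot(h))).as_rotvec()
    return sh.round(2),tu.round(3)
E
python3 - <<'E'
from rig import ctrl
from h import *
print(move(ctrl.read_state(),[.4717,-.2928,.16],.157-np.pi/2))
E
```

```text
(array([-55.24, -60.5 ,   7.14]), array([-0.000e+00,  2.000e-03,  2.529e+00]))
```

Request:
step_arm:
  commands:
    - [-55.2,-60.5,7.1,0,0,2.529,5]
    - [-55.2,-60.5,7.1,0,0,2.529,5]
    - [-55.2,-60.5,7.1,0,0,2.529,5]
    - [-55.2,-60.5,7.1,0,0,2.529,5]
    - [-55.2,-60.5,7.1,0,0,2.529,5]
    - [-55.2,-60.5,7.1,0,0,2.529,5]
    - [-55.2,-60.5,7.1,0,0,2.529,5]
    - [-55.2,-60.5,7.1,0,0,2.529,5]
    - [-55.2,-60.5,7.1,0,0,2.529,5]
    - [-55.2,-60.5,7.1,0,0,2.529,5]
    - [-55.2,-60.5,7.1,0,0,2.529,5]
    - [-55.2,-60.5,7.1,0,0,2.529,5]
    - [-55.2,-60.5,7.1,0,0,2.529,5]
    - [-55.2,-60.5,7.1,0,0,2.529,5]
    - [-55.2,-60.5,7.1,0,0,2.529,5]
    - [-55.2,-60.5,7.1,0,0,2.529,5]
    - [-55.2,-60.5,7.1,0,0,2.529,5]
    - [-55.2,-60.5,7.1,0,0,2.529,5]
    - [-55.2,-60.5,7.1,0,0,2.529,5]
    - [-55.2,-60.5,7.1,0,0,2.529,5]

```text
time: 2.1
eef_pos: [0.4713, -0.2915, 0.1604]
orientation: [-0.0, 0.997, 0.079, -0.0]
ft_force: [-0.4, 0.2, 0.2]
opening: 0.585
finger_force: 0.0
```

```bash
python3 - <<'E'
from rig import ctrl
from h import *
import pickle
f=ctrl.grab_frame("wrist");cv2.imwrite("pics/w1.png",f["image"]);pickle.dump(f,open("w1.pkl","wb"))
s=ctrl.read_state();print(s["time"],s["eef_pos"],s["orientation"],s["opening"],s["joint_pos"].round(2))
# predicted pixels: handle grip, tip, rim centre
print(proj(f,[[.4717,-.2928,.074],[.4470,-.2967,.074],[.546,-.281,.08]]).round())
E
```

```text
2.15 [ 0.47138011 -0.29141895  0.1605937 ] [1.00025066e-05 9.96837285e-01 7.94695582e-02 1.31595587e-04] 0.5840579776496377 [-0.55  0.08  0.03  1.52  0.    2.43]
[[321. 249.]
 [320. 282.]
 [321. 133.]]
```

View pics/w1.png

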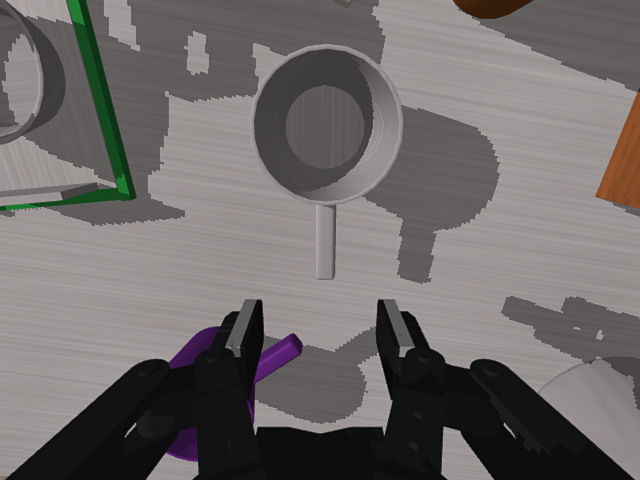

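The wrist view shows the cup rim centre at about (328,125) and the handle running straight up the image from the tip at (326,278); the gripper is well aligned with the handle.

```bash
python3 - <<'E'
from rig import ctrl
from h import *
import pickle
f=pickle.load(open("w1.pkl","rb"))
c=ray(f,(328,124.5),.08);t=ray(f,(326,278),.074);print(c,t,np.linalg.norm((c-t)[:2]))
y=np.arctan2(*(c-t)[1::-1]);print("yaw",y)
g=c[:2]-.075*np.array([np.cos(y),np.sin(y)]);print(g)
s=ctrl.read_state();print(move(s,[*g,.047],y-np.pi/2))
E
```

```text
[ 0.55117398 -0.28430191  0.08      ] [ 0.45099564 -0.29996159  0.074     ] 0.10139490410468842
yaw 0.15506313701508695
[ 0.47707385 -0.2958851 ]
(array([ 0.49,  0.53, 11.36]), array([ 0.   , -0.   ,  0.004]))
```

Request:
step_arm:
  commands:
    - [0.5,0.5,4,0,0,0,5]
    - [0.5,0.5,8,0,0,0,5]
    - [0.5,0.5,11.3,0,0,0,5]
    - [0.5,0.5,11.3,0,0,0,5]
    - [0.5,0.5,11.3,0,0,0,5]
    - [0.5,0.5,11.3,0,0,0,0.5]
    - [0.5,0.5,11.3,0,0,0,0.5]
    - [0.5,0.5,11.3,0,0,0,0.5]
    - [0.5,0.5,11.3,0,0,0,0.5]
    - [0.5,0.5,11.3,0,0,0,0.5]
    - [0.5,0.5,11.3,0,0,0,0.5]
    - [0.5,0.5,11.3,0,0,0,0.5]
    - [0.5,0.5,11.3,0,0,0,0.5]
  force: 60

```text
time: 3.45
eef_pos: [0.478, -0.2971, 0.0492]
orientation: [0.001, 0.997, 0.078, 0.001]
ft_force: [0.2, 0.4, 6.7]
opening: 0.152
finger_force: 62.4
```

Request:
step_arm:
  commands:
    - [0,0,-4,0,0,0,0.5]
    - [0,0,-8,0,0,0,0.5]
    - [0,0,-11,0,0,0,0.5]
    - [0.2,-3,-11,0,0,-0.15,0.5]
    - [0.4,-6,-11,0,0,-0.3,0.5]
    - [0.6,-9,-11,0,0,-0.45,0.5]
    - [0.6,-9,-11,0,0,-0.6,0.5]
    - [0.6,-9,-11,0,0,-0.7,0.5]
    - [0.6,-9,-11,0,0,-0.7,0.5]
    - [0.6,-9,-11,0,0,-0.7,0.5]
    - [0.6,-9,-11,0,0,-0.7,0.5]

```text
time: 4.55
eef_pos: [0.469, -0.2069, 0.1574]
orientation: [0.0, 0.91, 0.414, -0.0]
ft_force: [1.0, -1.1, -0.5]
opening: 0.152
finger_force: 61.3
```

```bash
python3 - <<'E'
from rig import ctrl
from h import *
import pickle
f=ctrl.grab_frame("wrist");cv2.imwrite("pics/w2.png",f["image"]);pickle.dump(f,open("w2.pkl","wb"))
s=ctrl.read_state();print(s["time"],s["eef_pos"],s["orientation"],s["opening"],s["ft_force"],s["joint_pos"].round(2))
print(proj(f,[[.550,-.046,.045],[.624-.18*.9686+.065*-.2486, -.0254-.18*.2486+.065*.9686,.01],[.624-.18*.9686+.065*.2486, -.0254-.18*.2486-.065*.9686,.01]]).round())
E
```

```text
4.6 [ 0.46898201 -0.20692182  0.15729259] [-9.81723139e-06  9.10094696e-01  4.14400341e-01 -4.10341812e-05] 0.150049590326024 [ 0.0510831   0.12778395 -0.49618955] [-0.42 -0.02 -0.07  1.51 -0.    1.87]
[[244. -45.]
 [101.  55.]
 [255. 159.]]
```

View pics/w2.png

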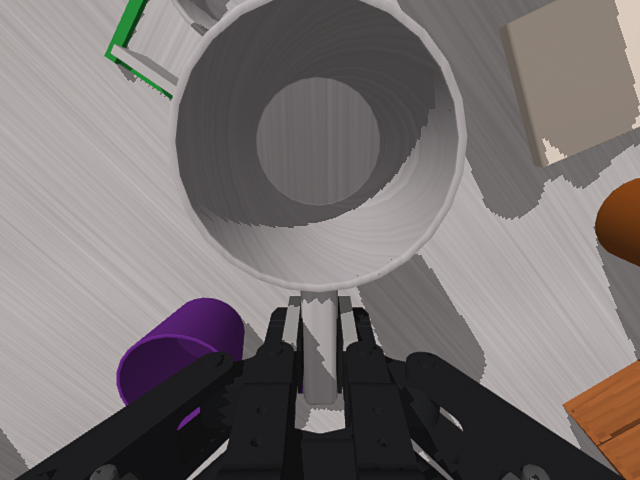

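The wrist view shows the cup held level (rim centre about (320,141)), the base's front-left corner at (105,57) and the inner right end of the front strip cut off by the cup.

```bash
python3 - <<'E'
from h import *
import pickle
f=pickle.load(open("w2.pkl","rb"));g=pickle.load(open("w1.pkl","rb"));t=pickle.load(open("top0.pkl","rb"))
p=np.array([.624-.18*.9686+.065*-.2486, -.0254-.18*.2486+.065*.9686]);q=np.array([.624-.18*.9686+.065*.2486, -.0254-.18*.2486-.065*.9686])
print("corner L",ray(f,(105,57),.01)[:2],p,"corner R w1",ray(g,(134,196),.01)[:2],q)
print("cup rim held",ray(f,(320,141),.188))
# right side of bowl rim seen in w1: rightmost x=42 at row~75
for z in(.04,.045):print("bowl right",ray(g,(43,75),z))
c=np.array([.5497,-.0464]);print(proj(g,[[c[0]+.052*np.cos(a),c[1]+.052*np.sin(a),.045] for a in np.linspace(0,6.28,73)])[:,0].max())
E
```

```text
corner L [ 0.43441542 -0.00969538] [ 0.433493 -0.007189] corner R w1 [ 0.47041405 -0.13730137] [ 0.465811 -0.133107]
cup rim held [ 0.51887947 -0.14995651  0.188     ]
bowl right [ 0.55180039 -0.09209967  0.04      ]
bowl right [ 0.55179253 -0.09566335  0.045     ]
47.76458084222787
```

Request:
step_arm:
  commands:
    - [4,-2.5,2,0,0,0,0.5]
    - [8.9,-5,3.8,0,0,0,0.5]
    - [8.9,-5,3.8,0,0,0,0.5]
    - [8.9,-5,3.8,0,0,0,0.5]
    - [8.9,-5,5.5,0,0,0,0.5]
    - [8.9,-5,7,0,0,0,0.5]
    - [9,-4.9,7.3,0,0,0,0.5]
    - [9.2,-4.8,7.6,0,0,0,0.5]
    - [9.3,-4.7,8,0,0,0,0.5]
    - [9.4,-4.7,8.3,0,0,0,0.5]
    - [9.4,-4.7,8.3,0,0,0,0.5]

```text
time: 5.7
eef_pos: [0.4959, -0.1064, 0.0752]
orientation: [0.001, 0.91, 0.414, 0.001]
ft_force: [1.7, -0.3, -0.9]
opening: 0.153
finger_force: 68.0
```

```bash
python3 - <<'E'
from rig import ctrl
from h import *
import pickle
f=ctrl.grab_frame("wrist");g=ctrl.grab_frame("top");pickle.dump((f,g),open("w3.pkl","wb"))
s=ctrl.read_state();print(s["time"],s["eef_pos"],s["orientation"],s["opening"],s["ft_force"])
a=cv2.resize(f["image"],(400,300));b=cv2.resize(g["image"][180:270,280:400],(400,300),interpolation=cv2.INTER_CUBIC)
cv2.imwrite("pics/w3.png",np.hstack([a,b]))
E
```

```text
5.8 [ 0.49540771 -0.10591365  0.07473738] [3.72482605e-04 9.09979776e-01 4.14652212e-01 4.60481454e-04] 0.15003782605512286 [ 1.91093087 -0.66459337 -0.16669917]
```

View pics/w3.png

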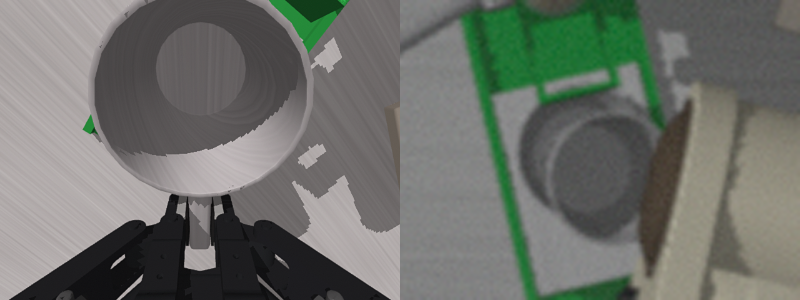

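The wrist view shows the cup still level in the grip. The top view shows it inside the bowl, a little toward the front right (cup rim centre about (340,233), bowl about (338,229.5)).

```bash
python3 - <<'E'
from h import *
import pickle
f,g=pickle.load(open("w3.pkl","rb"))
print("cup expected px",proj(g,[[.5453,-.049,.1055]]),"bowl expected",proj(g,[[.5497,-.0464,.045],[.551,-.047,.047]]))
print(ray(g,(340,233),.1055),ray(g,(338,229.5),.046))
print("cup by wrist",ray(f,(201*1.6,92*1.6),.1055))
E
```

```text
cup expected px [[339.89886491 230.45909862]] bowl expected [[337.20066168 230.60679533]
 [337.51216804 230.00417613]]
[ 0.53947961 -0.04933901  0.1055    ] [ 0.55231809 -0.04820476  0.046     ]
cup by wrist [ 0.54485914 -0.05109429  0.1055    ]
```

Request:
step_arm:
  commands:
    - [0.1,0.07,0.3,0,0,0,0.5]
    - [0.2,0.14,0.6,0,0,0,0.5]
    - [0.33,0.23,0.9,0,0,0,0.5]
    - [0.5,0.34,1.1,0,0,0,0.5]
    - [0.5,0.34,1.1,0,0,0,0.5]

```text
time: 6.3
eef_pos: [0.5004, -0.1031, 0.0624]
orientation: [-0.0, 0.91, 0.416, -0.001]
ft_force: [0.7, -0.1, -1.3]
opening: 0.151
finger_force: 67.7
```

Request:
step_arm:
  commands:
    - [0,0,0.15,0,0,0,0.5]
    - [0,0,0.3,0,0,0,0.5]
    - [0,0,0.4,0,0,0,0.5]

```text
time: 6.6
eef_pos: [0.5009, -0.1033, 0.0592]
orientation: [0.0, 0.91, 0.415, 0.0]
ft_force: [0.5, 1.7, -0.8]
opening: 0.148
finger_force: 67.8
```

Request:
step_arm:
  commands:
    - [0,0,0.15,0,0,0,0.5]
    - [0,0,0.3,0,0,0,0.5]
    - [0,0,0.3,0,0,0,0.5]

```text
time: 6.9
eef_pos: [0.5011, -0.1033, 0.0563]
orientation: [0.0, 0.91, 0.415, 0.0]
ft_force: [2.3, 1.0, 0.9]
opening: 0.15
finger_force: 67.8
```

Request:
step_arm:
  commands:
    - [0,0,0.15,0,0,0,0.5]
    - [0,0,0.25,0,0,0,0.5]
    - [0,0,0.25,0,0,0,0.5]

```text
time: 7.2
eef_pos: [0.5009, -0.1033, 0.0537]
orientation: [-0.0, 0.91, 0.415, -0.0]
ft_force: [1.1, 0.1, -0.5]
opening: 0.149
finger_force: 67.9
```

Request:
step_arm:
  commands:
    - [0,0,0.15,0,0,0,0.5]
    - [0,0,0.3,0,0,0,0.5]
    - [0,0,0.3,0,0,0,0.5]

```text
time: 7.5
eef_pos: [0.5012, -0.1033, 0.0511]
orientation: [0.0, 0.91, 0.415, 0.0]
ft_force: [1.1, 0.0, 4.6]
opening: 0.15
finger_force: 70.0
```

Request:
step_arm:
  commands:
    - [0,0,0,0,0,0,2.5]
    - [0,0,0,0,0,0,3.5]
    - [0,0,0,0,0,0,3.5]
    - [0,0,0,0,0,0,3.5]
    - [0,0,-4,0,0,0,3.5]
    - [0,0,-8,0,0,0,3.5]
    - [-4,0,-12,0,0,0,3.5]
    - [-8,0,-12,0,0,0,3.5]
    - [-8,0,-12,0,0,0,0]

```text
time: 8.4
eef_pos: [0.4465, -0.1662, 0.1721]
orientation: [0.001, 0.91, 0.414, 0.0]
ft_force: [0.5, -0.1, 0.1]
opening: 0.255
finger_force: 0.0
```

```bash
python3 - <<'E'
from rig import ctrl
from h import *
import pickle
f=ctrl.grab_frame("wrist");pickle.dump(f,open("w4.pkl","wb"));cv2.imwrite("pics/w4.png",f["image"])
s=ctrl.read_state();print(s["time"],s["eef_pos"],s["orientation"],s["opening"],s["ft_force"])
E
```

```text
8.45 [ 0.44731121 -0.16496046  0.1710688 ] [-4.22452169e-05  9.10241482e-01  4.14077822e-01 -9.05580318e-06] 0.16670925359923328 [ 0.74345305 -0.67694053 -0.62983012]
```

View pics/w4.png

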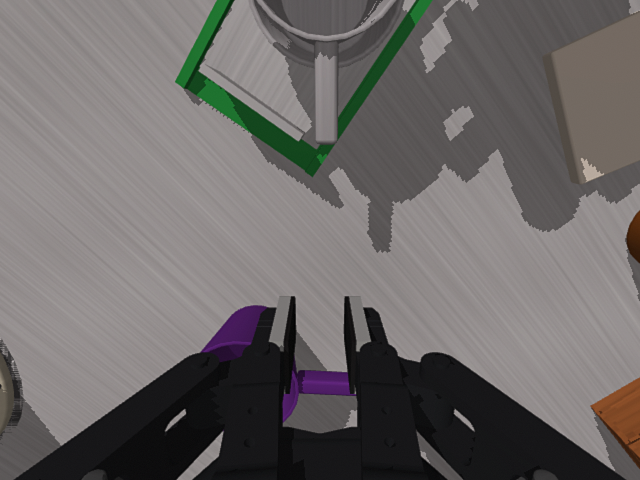

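The wrist view shows the cup seated in the bowl. The lip's top strip runs from (204,67) to (308,137), the base front corners are at (180,82) and (315,173), and the handle tip is at (326,142).

```bash
python3 - <<'E'
from rig import ctrl
from h import *
import pickle
f=pickle.load(open("w4.pkl","rb"))
L=ray(f,(180,82),.008);R=ray(f,(315,173),.008);a=ray(f,(203,69),.052);b=ray(f,(306,139),.052)
print(L,R,np.linalg.norm(L-R),"yaw",np.arctan2(*(L-R)[1::-1])-np.pi/2);print("lip",a,b,np.linalg.norm(a-b),np.arctan2(*(a-b)[1::-1])-np.pi/2)
th=.251;u=np.array([np.cos(th),np.sin(th)]);v=np.array([-u[1],u[0]])
m=(L+R)[:2]/2;print("disp origin",m+.18*u,"lip mid rel",(((a+b)[:2]/2)-m)@u-.18)
print("handle tip",ray(f,(326,142),.077))
lip=(a+b)[:2]/2
s=ctrl.read_state()
print("lip mid",lip)
h=th-np.pi/2
pre=lip+v*.012-u*.04
print("pre",pre,move(s,[*pre,.16],h),move(s,[*pre,.16],th+np.pi))
E
```

```text
[ 0.43719723 -0.01094024  0.008     ] [ 0.4703859  -0.13340715  0.008     ] 0.12688433103652452 yaw 0.26464470712651544
lip [ 0.46359913 -0.02915641  0.052     ] [ 0.48542312 -0.10737181  0.052     ] 0.08120305528137889 0.2721035744993341
disp origin [ 0.62815118 -0.0274666 ] lip mid rel -0.15895866475845416
handle tip [ 0.49516977 -0.11690182  0.077     ]
lip mid [ 0.47451112 -0.06826411]
pre [ 0.43278407 -0.06657505] (array([ 6.46, -7.56,  1.11]), array([-0.   ,  0.   ,  0.603])) (array([ 6.46, -7.56,  1.11]), array([-0.   ,  0.   ,  2.174]))
```

Request:
step_arm:
  commands:
    - [3,-3.5,0,0,0,0.3,0]
    - [6.5,-7.6,0,0,0,0.6,0]
    - [6.5,-7.6,1,0,0,0.61,0]
    - [6.5,-7.6,1,0,0,0.61,0]
    - [6.5,-7.6,1,0,0,0.61,0]
    - [6.5,-7.6,5,0,0,0.61,0]
    - [6.5,-7.6,10,0,0,0.61,0]
    - [6.5,-7.6,13.6,0,0,0.61,0]
    - [6.5,-7.6,13.6,0,0,0.61,0]
    - [6.5,-7.6,13.6,0,0,0.61,0]

```text
time: 9.45
eef_pos: [0.4333, -0.0643, 0.0349]
orientation: [-0.0, 0.992, 0.123, -0.001]
ft_force: [0.0, 1.1, 1.1]
opening: -0.004
finger_force: 0.0
```

```bash
python3 - <<'E'
from rig import ctrl
from h import *
s=ctrl.read_state();print(s["time"],s["eef_pos"],s["orientation"],s["ft_force"])
th=.255;u=np.array([np.cos(th),np.sin(th)]);v=np.array([-u[1],u[0]]);o=np.array([.628,-.0275])
d=s["eef_pos"][:2]-o;print("in disp",d@u,d@v);e=o-.103*u+.010*v
print(move(s,[*e,.032],th-np.pi/2))
E
```

```text
9.45 [ 0.43328564 -0.06431393  0.03492486] [-3.31602607e-04  9.92354370e-01  1.23417775e-01 -8.63922333e-04] [0.0102923  1.05233792 1.13391211]
in disp -0.1977040868620704 0.013492319010042376
(array([9.47, 0.28, 0.28]), array([-0.001,  0.002, -0.008]))
```

Request:
step_arm:
  commands:
    - [1.5,0.1,0.2,0,0,0,0]
    - [2.5,0.1,0.3,0,0,0,0]
    - [3.2,0.2,0.3,0,0,0,0]
    - [4,0.2,0.3,0,0,0,0]
    - [4.8,0.2,0.3,0,0,0,0]
    - [5.6,0.2,0.3,0,0,0,0]
    - [6.4,0.2,0.3,0,0,0,0]
    - [7.2,0.3,0.3,0,0,0,0]
    - [8,0.3,0.3,0,0,0,0]
    - [8.6,0.3,0.3,0,0,0,0]
    - [9,0.3,0.3,0,0,0,0]
    - [9,0.3,0.3,0,0,0,0]

```text
time: 10.65
eef_pos: [0.5223, -0.0457, 0.0317]
orientation: [0.0, 0.992, 0.123, 0.0]
ft_force: [-0.0, -0.9, -0.4]
opening: 0.001
finger_force: 0.0
```

Request:
step_arm:
  commands:
    - [0.3,0,0,0,0,0,0]
    - [0.6,0,0,0,0,0,0]
    - [0.9,0,0,0,0,0,0]
    - [0.9,0,0,0,0,0,0]

```text
time: 11.05
eef_pos: [0.5241, -0.0452, 0.0317]
orientation: [0.001, 0.992, 0.122, -0.007]
ft_force: [-36.2, -8.5, 23.2]
opening: 0.001
finger_force: 19.2
```

Request:
step_arm:
  commands:
    - [-0.7,0,0,0,0,0,0]
    - [-2,0,0,0,0,0,0]
    - [-5,0,0,0,0,0,0]
    - [-9,0,-2,0,0,0,0]
    - [-11,0,-7,0,0,0,0]
    - [-11,0,-12,0,0,0,0]
    - [-11,0,-12,0,0,0,0]

```text
time: 11.75
eef_pos: [0.4253, -0.0711, 0.1582]
orientation: [0.001, 0.992, 0.123, 0.005]
ft_force: [0.1, 0.0, -1.2]
opening: 0.001
finger_force: 0.0
```

```bash
python3 - <<'E'
from rig import ctrl
from h import *
import pickle
f=ctrl.grab_frame("wrist");pickle.dump(f,open("w5.pkl","wb"));cv2.imwrite("pics/w5.png",f["image"])
s=ctrl.read_state();print(s["time"],s["eef_pos"],s["orientation"],s["ft_force"],s["joint_pos"].round(2))
E
```

```text
11.8 [ 0.42502244 -0.07095927  0.15587477] [0.00104465 0.99241419 0.12287989 0.00367682] [0.09638861 0.01828871 1.28893089] [-0.17 -0.22 -0.26  1.52  0.    2.73]
```

View pics/w5.png

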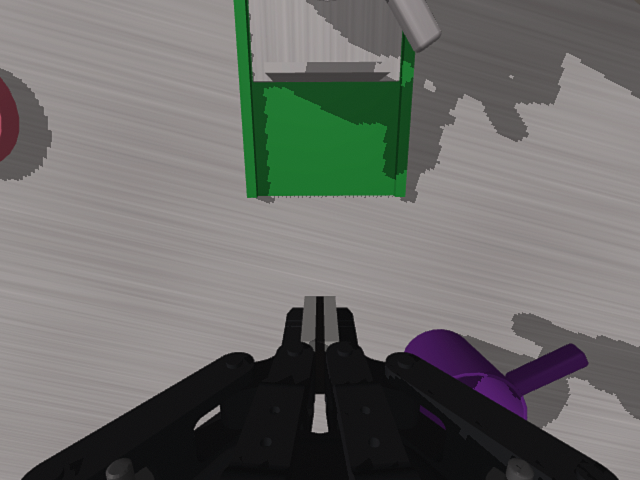

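The wrist view shows the tray home: the lip base is at row ~80, about 90 mm behind the base front edge (row 196). The cup handle is still in place at (425,45). Next comes the lever.

```bash
python3 - <<'E'
from rig import ctrl
from h import *
import pickle
f=pickle.load(open("w5.pkl","rb"));L=ray(f,(246,197),.01);R=ray(f,(406,196),.01)
th=np.arctan2(*(L-R)[1::-1])-np.pi/2;u=np.array([np.cos(.255),np.sin(.255)]);print(th,np.linalg.norm(L-R),(L+R)[:2]/2+.18*u)
s=ctrl.read_state();print(move(s,[.577,.144,.25],.255-np.pi/2))
E
```

```text
0.2523784898312309 0.13116405793847896 [ 0.62528922 -0.02594324]
(array([ 20.05, -17.11,  -9.32]), array([ 0.003, -0.007, -0.009]))
```

Request:
step_arm:
  commands:
    - [0,0,-4,0,0,0,0]
    - [2,-2,-9.3,0,0,0,0]
    - [5,-5,-9.3,0,0,0,0]
    - [9,-8,-9.3,0,0,0,0]
    - [13,-11,-9.3,0,0,0,0]
    - [17,-14,-9.3,0,0,0,0]
    - [20,-17.1,-9.3,0.003,-0.007,-0.009,0]
    - [20,-17.1,-9.3,0.003,-0.007,-0.009,0]
    - [20,-17.1,-9.3,0.003,-0.007,-0.009,0]

```text
time: 12.7
eef_pos: [0.5757, 0.1449, 0.2427]
orientation: [-0.001, 0.992, 0.128, -0.005]
ft_force: [-0.7, -0.4, 0.5]
opening: 0.002
finger_force: 0.0
```

```bash
python3 - <<'E'
from rig import ctrl
from h import *
import pickle
f=ctrl.grab_frame("scene");g=ctrl.grab_frame("wrist");pickle.dump((f,g),open("w6.pkl","wb"))
a=cv2.resize(f["image"][180:360,220:460],(450,338),interpolation=cv2.INTER_CUBIC);b=cv2.resize(g["image"],(350,262))
o=np.zeros((338,800,3),np.uint8);o[:,:450]=a;o[:262,450:]=b;cv2.imwrite("pics/w6.png",o)
s=ctrl.read_state();print(s["time"],s["eef_pos"],s["orientation"],s["ft_force"])
print(move(s,[.577,.144,.225],.255-np.pi/2))
E
```

```text
12.8 [0.57541255 0.14351806 0.24446363] [-9.35496061e-04  9.91849451e-01  1.27351676e-01 -3.91688654e-03] [-0.17139061  0.7667152  -0.32600539]
(array([ 0.18, -0.  ,  1.95]), array([-0.003,  0.008,  0.   ]))
```

View pics/w6.png

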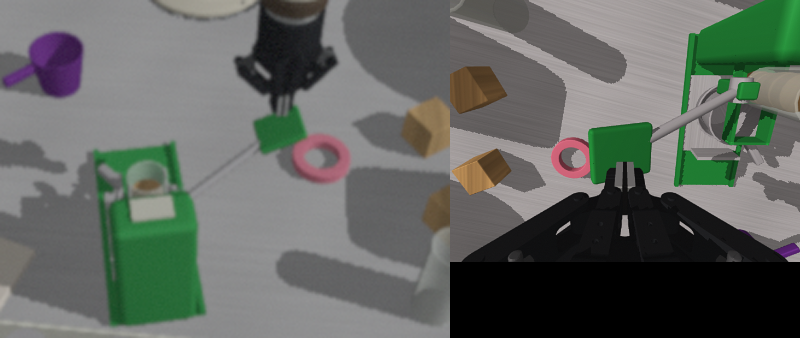

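The scene view shows the closed fingertips over the green lever pad, with the lever up. The wrist view shows the same, with the cup still nested under the head.

Request:
step_arm:
  commands:
    - [0.2,0,2.5,-0.003,0.008,0,0]
    - [0.2,-0.4,4.2,-0.003,0.008,0,0]
    - [0.2,-1,6,-0.003,0.008,0,0]
    - [0.2,-1.3,8,-0.003,0.008,0,0]
    - [0.2,-1.4,10,-0.003,0.008,0,0]
    - [0.2,-1.2,12,-0.003,0.008,0,0]
    - [0.2,-0.8,13.4,-0.003,0.008,0,0]
    - [0.2,-0.6,14,-0.003,0.008,0,0]
    - [0.2,-0.5,14.4,-0.003,0.008,0,0]

```text
time: 13.7
eef_pos: [0.576, 0.1481, 0.1029]
orientation: [0.0, 0.992, 0.126, 0.003]
ft_force: [0.3, -1.3, 10.0]
opening: 0.002
finger_force: 4.7
```

Request:
step_arm:
  commands:
    - [0,0,0.3,0,0,0,0]
    - [0,0.1,0.6,0,0,0,0]
    - [0,0.1,0.6,0,0,0,0]

```text
time: 14.0
eef_pos: [0.5764, 0.1478, 0.0994]
orientation: [-0.001, 0.992, 0.127, 0.004]
ft_force: [-5.5, -0.8, 21.6]
opening: 0.0
finger_force: 10.0
```

Request:
step_arm:
  commands:
    - [0,-0.2,-1,0,0,0,0]
    - [0,-0.5,-3,0,0,0,0]
    - [0,-0.7,-5,0,0,0,0]
    - [0,-0.6,-7,0,0,0,0]
    - [0,-0.3,-9,0,0,0,0]
    - [0,0.2,-11.5,0,0,0,0]
    - [0,0.6,-14,0,0,0,0]
    - [0,0.6,-14.8,0,0,0,0]
    - [0,0.6,-14.8,0,0,0,0]
    - [0,0.6,-14.8,0,0,0,0]
    - [0,0.6,-14.8,0,0,0,0]
    - [0,0.6,-14.8,0,0,0,0]

```text
time: 15.2
eef_pos: [0.5767, 0.1429, 0.2416]
orientation: [0.0, 0.992, 0.128, -0.0]
ft_force: [1.0, 0.1, -1.0]
opening: -0.0
finger_force: 0.0
```

```bash
python3 - <<'E'
from rig import ctrl
from h import *
import pickle
f=ctrl.grab_frame("wrist");g=ctrl.grab_frame("scene");pickle.dump((f,g),open("w7.pkl","wb"))
a=cv2.resize(f["image"][80:360,390:640],(400,448),interpolation=cv2.INTER_CUBIC);b=cv2.resize(g["image"][225:305,250:390],(400,229),interpolation=cv2.INTER_CUBIC)
o=np.zeros((448,800,3),np.uint8);o[:,:400]=a;o[:229,400:]=b;cv2.imwrite("pics/w7.png",o)
s=ctrl.read_state();print(s["time"],s["eef_pos"],s["orientation"],s["ft_force"])
print(move(s,[.577,.144,.2443],.255-np.pi/2))
E
```

```text
15.3 [0.57686922 0.14291358 0.24199503] [-1.29465476e-05  9.91825332e-01  1.27602912e-01 -9.03602151e-05] [0.00390565 0.1347883  0.94124152]
(array([ 0.04, -0.1 , -0.23]), array([-0.   ,  0.   ,  0.001]))
```

View pics/w7.png

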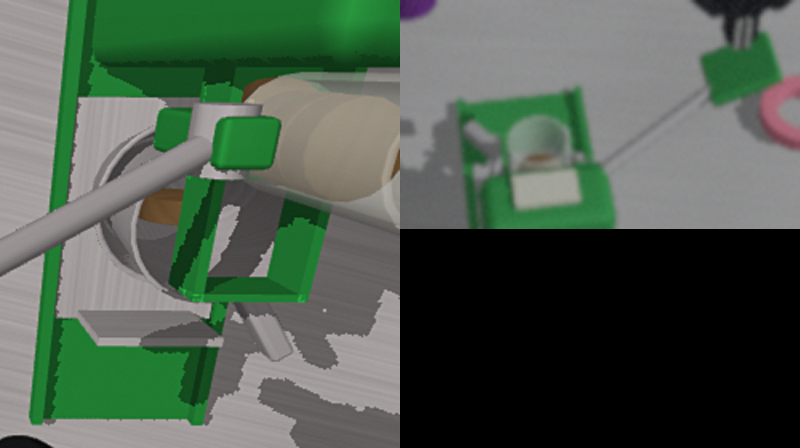

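The wrist crop shows disc 1 in the cup at about (165,205), the cup nested, the tray home and the lever up. Second stroke next, with the same numbers.

Request:
step_arm:
  commands:
    - [0,-0.1,2.3,0,0,0,0]
    - [0,-0.5,4,0,0,0,0]
    - [0,-1,5.8,0,0,0,0]
    - [0,-1.4,7.8,0,0,0,0]
    - [0,-1.5,9.8,0,0,0,0]
    - [0,-1.3,11.8,0,0,0,0]
    - [0,-0.9,13.2,0,0,0,0]
    - [0,-0.7,13.8,0,0,0,0]
    - [0,-0.6,14.2,0,0,0,0]
    - [0,-0.5,14.5,0,0,0,0]
    - [0,-0.5,14.8,0,0,0,0]
    - [0,-0.5,14.8,0,0,0,0]

```text
time: 16.5
eef_pos: [0.5768, 0.1478, 0.0992]
orientation: [-0.0, 0.992, 0.127, 0.003]
ft_force: [-8.7, -2.9, 28.1]
opening: 0.002
finger_force: 12.6
```

Request:
step_arm:
  commands:
    - [0,-0.2,-1,0,0,0,0]
    - [0,-0.5,-3,0,0,0,0]
    - [0,-0.7,-5,0,0,0,0]
    - [0,-0.6,-7,0,0,0,0]
    - [0,-0.3,-9,0,0,0,0]
    - [0,0.2,-11.5,0,0,0,0]
    - [0,0.5,-14,0,0,0,0]
    - [0,0.5,-14.8,0,0,0,0]
    - [0,0.5,-14.8,0,0,0,0]
    - [0,0.5,-14.8,0,0,0,0]
    - [0,0.5,-14.8,0,0,0,0]
    - [0,0.5,-14.8,0,0,0,0]

```text
time: 17.7
eef_pos: [0.5767, 0.1429, 0.2416]
orientation: [0.0, 0.992, 0.128, -0.0]
ft_force: [0.2, -0.8, -0.9]
opening: -0.001
finger_force: 0.0
```

```bash
cat > b.py <<'E'
from rig import ctrl
from h import *
import pickle
f0=pickle.load(open("w7.pkl","rb"))[0]["image"]; f=ctrl.grab_frame("wrist");pickle.dump(f,open("w8.pkl","wb"));f=f["image"]
for i in (f0,f):
    h=cv2.cvtColor(i,cv2.COLOR_BGR2HSV);m=cv2.inRange(h,(8,90,40),(22,255,255));g=cv2.inRange(h,(50,100,30),(75,255,255))
    ys,xs=np.nonzero(m[180:260,455:540]);p=np.nonzero(g[:,:400])
    print("brown",len(xs),xs.min()+455,xs.max()+455,ys.min()+180,ys.max()+180,"pad",len(p[0]),p[1].mean(),p[0].mean())
E
python3 b.py
```

```text
brown 484 477 504 198 220 pad 9458 305.16969761048847 274.61017128356946
brown 1119 477 536 198 253 pad 9454 305.26888089697485 274.66458641844724
```

More disc area now shows in the cup and the pad is back at the top. Third stroke.

Request:
step_arm:
  commands:
    - [0,-0.1,2.3,0,0,0,0]
    - [0,-0.5,4,0,0,0,0]
    - [0,-1,5.8,0,0,0,0]
    - [0,-1.4,7.8,0,0,0,0]
    - [0,-1.5,9.8,0,0,0,0]
    - [0,-1.3,11.8,0,0,0,0]
    - [0,-0.9,13.2,0,0,0,0]
    - [0,-0.7,13.8,0,0,0,0]
    - [0,-0.6,14.2,0,0,0,0]
    - [0,-0.5,14.5,0,0,0,0]
    - [0,-0.5,14.8,0,0,0,0]
    - [0,-0.5,14.8,0,0,0,0]

```text
time: 18.95
eef_pos: [0.5768, 0.1477, 0.0992]
orientation: [-0.0, 0.992, 0.127, 0.003]
ft_force: [-9.2, -2.7, 28.0]
opening: -0.0
finger_force: 12.8
```

Request:
step_arm:
  commands:
    - [0,-0.2,-1,0,0,0,0]
    - [0,-0.5,-3,0,0,0,0]
    - [0,-0.7,-5,0,0,0,0]
    - [0,-0.6,-7,0,0,0,0]
    - [0,-0.3,-9,0,0,0,0]
    - [0,0.2,-11.5,0,0,0,0]
    - [0,0.5,-14,0,0,0,0]
    - [0,0.5,-14.8,0,0,0,0]
    - [0,0.5,-14.8,0,0,0,0]
    - [0,0.5,-14.8,0,0,0,0]
    - [0,0.5,-14.8,0,0,0,0]
    - [0,0.5,-14.8,0,0,0,0]

```text
time: 20.15
eef_pos: [0.5768, 0.1429, 0.2416]
orientation: [0.0, 0.992, 0.128, -0.0]
ft_force: [0.5, 0.1, -0.1]
opening: -0.001
finger_force: 0.0
```

```bash
python3 b.py
```

```text
brown 484 477 504 198 220 pad 9458 305.16969761048847 274.61017128356946
brown 1163 477 536 191 253 pad 9456 305.2733714043993 274.6665609137056
```

```bash
python3 - <<'E'
from rig import ctrl
from h import *
import pickle
S=[pickle.load(open("scene0.pkl","rb")),pickle.load(open("w6.pkl","rb"))[0],pickle.load(open("w7.pkl","rb"))[1],ctrl.grab_frame("scene")]
W=[pickle.load(open("w6.pkl","rb"))[1],pickle.load(open("w7.pkl","rb"))[0],pickle.load(open("w8.pkl","rb"))]
for n,l,b in(("scene",S,(255,300,280,320)),("mag wrist",W,(100,230,540,640))):
  for i in l:
    h=cv2.cvtColor(i["image"],cv2.COLOR_BGR2HSV)[b[0]:b[1],b[2]:b[3]];m=cv2.inRange(h,(8,60,40),(22,255,255));y,x=np.nonzero(m)
    print(n,len(x),(y.mean()+b[0],x.mean()+b[2],y.min()+b[0],y.max()+b[0]) if len(x) else"")
# pixels changed inside cup: none between strokes 2 and 3 saved; predicted disc stack pixels
f=W[2];print(proj(f,[[.626,-.0265,z] for z in(.005,.012,.03,.05,.09,.127)]).round())
E
```

```text
scene 56 (np.float64(278.25), np.float64(298.01785714285717), np.int64(276), np.int64(281))
scene 56 (np.float64(278.25), np.float64(298.01785714285717), np.int64(276), np.int64(281))
scene 15 (np.float64(279.73333333333335), np.float64(298.2), np.int64(279), np.int64(281))
scene 0 
mag wrist 140 (np.float64(173.1357142857143), np.float64(608.7428571428571), np.int64(131), np.int64(204))
mag wrist 155 (np.float64(151.65806451612903), np.float64(579.9806451612903), np.int64(129), np.int64(191))
mag wrist 91 (np.float64(134.87912087912088), np.float64(548.4835164835165), np.int64(129), np.int64(144))
[[484. 198.]
 [487. 199.]
 [495. 203.]
 [504. 207.]
 [528. 218.]
 [555. 230.]]
```

```bash
python3 - <<'E'
from h import *
import pickle
for f in(pickle.load(open("w7.pkl","rb"))[0],pickle.load(open("w8.pkl","rb"))):
    h=cv2.cvtColor(f["image"],cv2.COLOR_BGR2HSV);b=cv2.inRange(h,(8,90,40),(22,255,255));g=cv2.inRange(h,(40,90,20),(80,255,255))
    for y in range(184,272,4):print("".join("#" if b[y,x] else "g" if g[y,x] else "." for x in range(450,610,2)))
    print()
# apparent outline of a disc lying at heights in cup
for z in(.012,.027,.042,.06,.11):
    p=proj(f,[[.626+.02*np.cos(a),-.0265+.02*np.sin(a),z] for a in np.linspace(0,6.28,40)]);print(z,p.min(0).round(),p.max(0).round())
E
```

```text
.....................................gggggggggggggggggg.........................
................................................................................
............................ggggggggg.g.........................................
............................gggggggggggg........................................
...................########.gggggggggggg........................................
...............############ggggggggggggg...................g....................
...............############gggggggggggg....................ggggggg..............
..............############.gggggggggggg...................gggggggggggggg........
..............############gggggggggggg....................ggggggggggggggg.......
........................##gggggggggggg...................gggggggggggggggg.......
..........................gggggggggggg...................ggggggggggggggg........
.........................gggggggggggg...................gggggggggggggggg........
.........................gggggggggggg...................ggggggggggggggg.........
.........................gggggggggggg..........
[... 1913 characters left out ...]
....#####gggggggggggg#######............ggggggggggggggg..........
....................###.gggggggggggg######............ggggggggggggggg...........
......................#gggggggggggg#####..............ggggggggggggggg...........
.......................ggggggggggggggggggggggggggggggggggggggggggggg............
.........................ggggggggggggggggggggggggggggggggggggggggggg............
...........................gggggggggggggggggggggggggggggggggggggggg.............
..............................gggggggggggggggggggggggggggggggggggg..............

0.012 [468. 180.] [506. 218.]
0.027 [473. 182.] [513. 221.]
0.042 [480. 185.] [521. 225.]
0.06 [488. 188.] [532. 230.]
0.11 [516. 199.] [567. 248.]
```

The shaft is clear and new discs show in the cup, so I'm handing in.

```bash
python3 -c "
from rig import ctrl
print(ctrl.job_done())"
```

```text
the job is handed in; nothing more can be done
None
```

The job is handed in, with no verdict returned. The cup is nested in the bowl, the tray is home, and the lever is up after three full strokes. Camera checks show discs 1 and 2 in the cup; disc 3 is partly hidden but appears to be there too, with nothing stuck in the shaft. I saw no sign of a bystander being moved.

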